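# Tighten a four-nut straightening press crosswise

## Task

Close the sloping press on the bamboo strips by tightening its four wing nuts clockwise in crisscross order and in two passes: first turn every nut only about half-way, until its bar points straight up the slope, always following a nut with the one diagonally opposite; then go round crosswise again and turn each fully home against its stop. Keep the pressing plate about level with its bed all the while, and leave the spool, weight and wax beside the press where they stand.

Things in the scene. Friction and masses are not known exactly. Their poses are not given: they have to be found in the camera images.
- press: Straightening press fixed to the table: wooden stand 170x170 mm with a grey bed sloping 25 degrees down towards the robot, three bamboo strips on it, and over them an dark wooden pressing plate 145x145x12 mm held by four steel T-handled wing nuts at the corners of a 104 mm square. Origin: centre of the underside; x level, away from the robot (uphill), y left, z up. Top about 0.17 m high.
- bed_mid (a point): Centre of the upper face of the sloping bed (165x165 mm). z is the bed normal, along which the studs and nuts stand (leaning 25 degrees from vertical towards the robot); x runs up the slope, y to the left. The nut axes stand at x, y = +-52 mm from it.
- plate_mid (a point): Centre of the upper face of the pressing plate; axes as bed_mid when it lies parallel. It is 31 mm above bed_mid when open and 23.5 mm when closed on the strips (along the normal). Springs carry it; the nuts push its corners down, each after about 0.28 rad of free run, 5 mm per radian; it cocks when the nuts are uneven.
- nut_near_left (a joint): Turn of the wing nut in the lower (robot side) row, left as seen by the robot (rad): starts between 0 and 0.25; grows as it is turned clockwise, seen from above along its stud; it comes against a hard stop at 1.7, fully tight. Stays where it is left. It turns with about 0.08 N m at first and 0.13 N m near the stop.
- nut_near_left_grip (a point): Grip point of the wing nut, lower (robot side) row, left as seen by the robot: on the stud axis, in its handle, a flat bar 48 mm long (this point's x), 10 mm thick (y: pinch here), 26 mm high (z, the stud axis, leaning 25 degrees); bar top 11 mm above, plate 33 to 34 mm below. Bar points straight up the slope at 0.85 rad; at 0 it is 0.85 rad anticlockwise of that, at the stop 0.85 clockwise. Sinks 5 mm per rad; 65 mm above the bed at 0.
- nut_near_right (a joint): Turn of the wing nut in the lower row, right (rad): starts between 0 and 0.25; grows as it is turned clockwise, seen from above along its stud; it comes against a hard stop at 1.7, fully tight. Stays where it is left. It turns with about 0.08 N m at first and 0.13 N m near the stop.
- nut_near_right_grip (a point): Grip point of the wing nut, lower row, right: on the stud axis, in its handle, a flat bar 48 mm long (this point's x), 10 mm thick (y: pinch here), 26 mm high (z, the stud axis, leaning 25 degrees); bar top 11 mm above, plate 33 to 34 mm below. Bar points straight up the slope at 0.85 rad; at 0 it is 0.85 rad anticlockwise of that, at the stop 0.85 clockwise. Sinks 5 mm per rad; 65 mm above the bed at 0.
- nut_far_left (a joint): Turn of the wing nut in the upper row, left (rad): starts between 0 and 0.25; grows as it is turned clockwise, seen from above along its stud; it comes against a hard stop at 1.7, fully tight. Stays where it is left. It turns with about 0.08 N m at first and 0.13 N m near the stop.
- nut_far_left_grip (a point): Grip point of the wing nut, upper row, left: on the stud axis, in its handle, a flat bar 48 mm long (this point's x), 10 mm thick (y: pinch here), 26 mm high (z, the stud axis, leaning 25 degrees); bar top 11 mm above, plate 33 to 34 mm below. Bar points straight up the slope at 0.85 rad; at 0 it is 0.85 rad anticlockwise of that, at the stop 0.85 clockwise. Sinks 5 mm per rad; 65 mm above the bed at 0.
- nut_far_right (a joint): Turn of the wing nut in the upper row, right (rad): starts between 0 and 0.25; grows as it is turned clockwise, seen from above along its stud; it comes against a hard stop at 1.7, fully tight. Stays where it is left. It turns with about 0.08 N m at first and 0.13 N m near the stop.
- nut_far_right_grip (a point): Grip point of the wing nut, upper row, right: on the stud axis, in its handle, a flat bar 48 mm long (this point's x), 10 mm thick (y: pinch here), 26 mm high (z, the stud axis, leaning 25 degrees); bar top 11 mm above, plate 33 to 34 mm below. Bar points straight up the slope at 0.85 rad; at 0 it is 0.85 rad anticlockwise of that, at the stop 0.85 clockwise. Sinks 5 mm per rad; 65 mm above the bed at 0.
- spool: Wooden spool of pale thread, 34 mm wide, 38 mm high, standing loose to the left of the press; origin at the centre of its underside. Not to be disturbed.
- weight: Round brass weight with a knob, 45 mm wide, 36 mm high, standing loose to the right of the press; origin at the centre of its underside. Not to be disturbed.
- wax: Block of beeswax 38x52x20 mm, lying loose in front of the press, on the robot side; origin at the centre of its underside. Not to be disturbed.

How it is judged:
On the way, in this order (a step that is already met when the one before it is completed fails the run):
1. two diagonally opposite nuts are turned about half-way (0.55 to 1.2 rad) while the other two are still below 0.45 rad (((value of joint nut_near_left between 0.55 and 1.2 rad and value of joint nut_far_right between 0.55 and 1.2 rad and value of joint each of nut_near_right, nut_far_left below 0.45 rad) or (value of joint nut_near_right between 0.55 and 1.2 rad and value of joint nut_far_left between 0.55 and 1.2 rad and value of joint each of nut_near_left, nut_far_right below 0.45 rad))), for 0.2 s.
2. all four nuts are about half-way (0.55 to 1.2 rad) (value of joint nut_near_left between 0.55 and 1.2 rad and value of joint nut_near_right between 0.55 and 1.2 rad and value of joint nut_far_left between 0.55 and 1.2 rad and value of joint nut_far_right between 0.55 and 1.2 rad), for 0.2 s.
3. two diagonally opposite nuts are fully home (over 1.58 rad) while the other two are still half-way (below 1.2 rad) (((value of joint each of nut_near_left, nut_far_right above 1.58 rad and value of joint nut_near_right between 0.55 and 1.2 rad and value of joint nut_far_left between 0.55 and 1.2 rad) or (value of joint each of nut_near_right, nut_far_left above 1.58 rad and value of joint nut_near_left between 0.55 and 1.2 rad and value of joint nut_far_right between 0.55 and 1.2 rad))), for 0.2 s.
4. all four nuts are fully home (over 1.58 rad) (value of joint each of nut_near_left, nut_near_right, nut_far_left, nut_far_right above 1.58 rad), for 0.2 s.
At the end, for the whole second after the job is handed in: All four wing nuts stand within 0.12 rad of their stops (over 1.58 rad) and at rest, and the pressing plate lies closed on the strips, parallel to the bed within 0.7 degrees and its upper face less than 25.5 mm above the bed (all of step 4 and velocity of joint each of nut_near_left, nut_near_right, nut_far_left, nut_far_right below 0.05 rad/s and z of plate_mid in the frame of bed_mid below 0.0255 m and angle between the z axis of plate_mid and the z axis of bed_mid, either way round below 0.012 rad); the robot touches nothing.
It fails at once if the pressing plate is cocked by more than 2.5 degrees against the bed (angle between the z axis of plate_mid and the z axis of bed_mid, either way round above 0.044 rad).
It fails at once if the spool beside the press is moved by more than 15 mm (distance of spool from where it was at the start of the episode above 0.015 m).
It fails at once if the weight beside the press is moved by more than 15 mm (distance of weight from where it was at the start of the episode above 0.015 m).
It fails at once if the wax beside the press is moved by more than 15 mm (distance of wax from where it was at the start of the episode above 0.015 m).
It also fails if it takes over 72 s, if anything falls off the work surface, if the arm or the gripper's body presses on something with over 40 N, if the wrist force passes 120 N, or if a joint passes its speed limit or range.

## Robot

A 6-joint arm with a two-finger parallel gripper is mounted at the origin on a cart in front of the work surface, level with it; the furniture and walls round the work are solid. World frame = base frame: x ahead of the robot, y to its left, z up, the work surface at z = 0. Lengths are in m, angles in rad, forces in N, time in s.
With the tool pointing down it reaches from about 0.425 to 0.95 m from the base axis. Payload 3.5 kg.
Tool frame: the origin (TCP) lies between the finger pads; the fingertips stand 14 mm ahead of it and the grasp point (between the pads) lies 5 mm behind it; z points along the fingers, y is the line along which they close (so a half turn about z gives the same grasp; the last joint's range is limited). The gripper opens to 85 mm and grips with 20 to 120 N. Pads are 22 mm wide; open, the fingers measure 114 mm over their backs; the gripper's body (76 mm by 85 mm) begins 54 mm behind the grasp point. The pads swing forward as they close: fully open they stand 13 mm farther back than shut.
Start: joints at [1.167, 0.286, 1.577, -0, 1.279, -0.15], TCP at [0.169, 0.653, 0.245] pointing down, gripper open.
Joint ranges: [-2.77, 2.77], [-0.9, 2.22], [0.21, 2.48], [-1.53, 4.67], [0.24, 2.81], [-2.84, 2.84]. Speed limits (rad/s): [2.79, 2.79, 3.14, 3.14, 3.14, 3.14].

## Interface

Orientations are given as a unit quaternion [x, y, z, w].
In Python, from plant import * gives the robot as it stands.
- The arm moves only by the tool step_arm, never from a script. Its argument "commands" is a list of rows, each an object of numbers: "gripper": the gripper's target within -1 to 1 (shut at 1, half-way at 0, fully open at -1); "x", "y", "z": the shift along the tool's x, y, z in mm; "spin": the turn about the tool's z in degrees. A call has exactly 10 rows; each row shifts and turns the commanded pose from where the row before left it, along the tool's axes as they then stand; what a row does not reach is not made up. A row lasts 1/10 s, in which the tool goes at most 50 mm and 8.59 degrees, less where a joint would pass 70% of its speed; a pose out of reach is approached as far as the arm can. A call with a gripper value outside its range is refused whole. The fingers move at their own pace and stop on an object; "force" is the grip in N (left out, the last holds). Time passes only in rows, so rows that do not move let the fingers close, or fill a call up. It gives the time, the measured TCP pose, the force, the opening and the grip force at its end, in the units of the state.
- get_state(): the state, without advancing time (a new reading comes with each control period).
- read_camera(name): name is "scene" or "side" or "wrist"; returns a dict with "color" (480x640x3 uint8, red, green, blue), "z_map" (480x640 float32, m along the optical axis (not along the pixel's ray), 0 where there is no reading), "fx", "fy", "cx", "cy" (pixels), "eye" and "attitude" of the camera in the world; the wrist camera has in their place "mount" (4x4, takes a point from camera to tool coordinates, whose origin is the TCP and whose axes are the flange's). Camera axes: x right, y up, looking along -z (the intrinsics and any distortion apply to the point x, -y, -z); pixel columns grow to the right and rows downward; lengths in m; the calibration is good to about 2 mm. A picture is of the moment at which its call begins: read the wrist's pose just before it.
- sign_off(): hands the job in; it is judged then, once.
The state is a dict: "time": time; "qpos": joint angles; "dq": joint speeds; "joint_efforts": joint torques, N m; "eef_pos": TCP position; "tcp_rot": TCP orientation; "contact_force": force on the tool from outside, world axes, zero at the start; "wrist_torque": the same for the moment, N m; "opening": opening from 0.0 (shut) to 1.0 (fully open); "finger_force": force on a finger pad.
Only numpy, scipy, OpenCV 4.12 (cv2) and the standard library are available. Lean on these libraries where they do the work, as an engineer would, in place of code of your own. Each camera call takes 0.05 s, during which the arm holds its last target. There are 200 camera calls.

## Working session

There is one attempt and no reset: what is moved stays moved. The work goes in short steps, Python scripts to look and compute and a tool call to move; the robot and the scene stay as the last step left them, time stands still between calls to the robot, and variables do not carry over. Pictures are saved under pics/ and viewed, at most 10 in all, crops included, and the job is handed in when it is done.

Besides the shell and the picture viewer there is one more tool, called after "Emit:" by a JSON object that holds its "api" and its "payload", one argument or row to a line. step_arm: Moves the arm, as the interface text tells. Its arguments: {"type":"object","properties":{"commands":{"type":"array"},"force":{"type":"number"}},"required":["commands"]}

```bash
mkdir -p pics; ls; python3 - <<'E'
from plant import *
import cv2,numpy as np,pickle
print(get_state())
for n in ["scene","side"]:
    c=read_camera(n); pickle.dump(c,open(f"pics/{n}.pkl","wb"))
    cv2.imwrite(f"pics/{n}0.png",c["color"][:,:,::-1]); print(n,c["eye"],c["attitude"],c["fx"],c["cx"],c["cy"],[k for k in c])
E
```

```text
pics
{'time': 0.0, 'qpos': array([ 1.16700046e+00,  2.87168297e-01,  1.57814120e+00, -3.68223664e-05,
        1.27858704e+00, -1.50015184e-01]), 'dq': array([ 0.00153314, -0.001976  ,  0.00092273, -0.00097207,  0.0012934 ,
       -0.00140367]), 'joint_efforts': array([ 9.59272038e-04, -4.05977225e+01, -2.92633402e+01,  7.53660014e-07,
        5.94314173e-03,  8.86444923e-06]), 'eef_pos': array([0.16921702, 0.65281743, 0.24396476]), 'tcp_rot': array([ 1.26544738e-01,  9.91960232e-01, -1.11287898e-03, -2.97965349e-04]), 'contact_force': array([ 0.39002849, -0.53271249,  0.20322161]), 'wrist_torque': array([ 0.03593293,  0.03687553, -0.00785443]), 'finger_force': 0.0, 'opening': 1.00284077846433}
scene [-0.2280651  -0.18588388  0.63699837] [ 0.4367257  -0.2513296  -0.41019795  0.76015902] 595.1419931908886 316.4309802418361 231.76730811268547 ['color', 'z_map', 'fx', 'fy', 'cx', 'cy', 'eye', 'attitude']
side [ 0.10507765 -0.48939493  0.5643498 ] [ 0.50786039 -0.14039529 -0.21236907  0.82296195] 528.5885128026803 322.9099472395548 235.1375464081489 ['color', 'z_map', 'fx', 'fy', 'cx', 'cy', 'eye', 'attitude']
```

View pics/scene0.png

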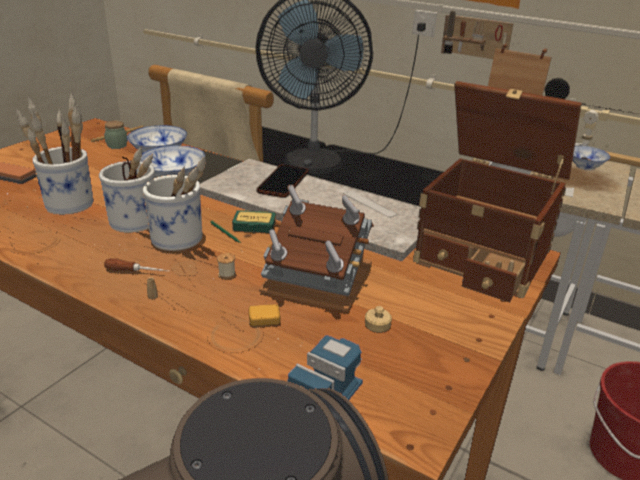

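View pics/side0.png

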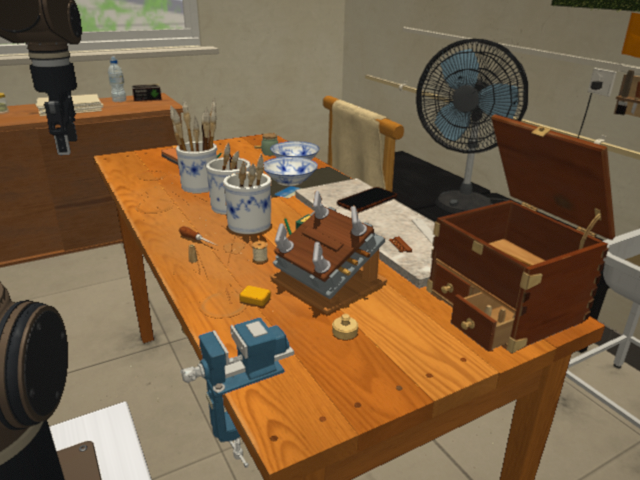

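The scene view shows the press at about (313,255), with nuts at (297,200), (350,210), (277,250) and (338,255). The side view shows it at about (325,250). The spool is at left, the wax in front and the weight at right.

```bash
cat > h.py <<'E'
import numpy as np,cv2,pickle
from scipy.spatial.transform import Rotation as R
def cloud(c,T=None):
    """world points HxWx3; T = 4x4 tool pose for the wrist camera"""
    z=c["z_map"].astype(float); v,u=np.mgrid[:480,:640]
    P=np.stack([(u-c["cx"])/c["fx"]*z,-(v-c["cy"])/c["fy"]*z,-z],-1)
    if T is None: M=np.eye(4);M[:3,:3]=R.from_quat(c["attitude"]).as_matrix();M[:3,3]=c["eye"]
    else: M=T@np.array(c["mount"])
    P=P@M[:3,:3].T+M[:3,3]; P[z==0]=np.nan
    return P
def pose(s):
    T=np.eye(4);T[:3,:3]=R.from_quat(s["tcp_rot"]).as_matrix();T[:3,3]=s["eef_pos"];return T
E
python3 - <<'E'
from h import *
for n,pts in dict(scene=[(297,200),(350,210),(277,250),(338,255),(313,235),(226,265),(378,318),(264,315)],side=[(320,205),(372,220),(283,238),(321,260),(320,240)]).items():
    c=pickle.load(open(f"pics/{n}.pkl","rb")); P=cloud(c)
    for u,v in pts: print(n,u,v,P[v,u].round(3))
    hsv=cv2.cvtColor(c["color"],cv2.COLOR_RGB2HSV)
    sl=(slice(175,315),slice(240,400)); p=P[sl]; h=hsv[sl]
    hi=(p[...,2]>0.14)&(p[...,0]<1.0)
    g=hi&(h[...,1]<70)&(h[...,2]>90)
    k,l,st,ce=cv2.connectedComponentsWithStats(g.astype(np.uint8))
    for i in range(1,k):
        if st[i,4]>30: 
            q=p[l==i]; print(n,st[i],ce[i]+[240,175],q.mean(0).round(4),q.max(0).round(4),q.min(0).round(4))
    cv2.imwrite(f"pics/{n}_crop.png",cv2.resize(c["color"][165:325,230:410,::-1],None,fx=4,fy=4,interpolation=cv2.INTER_CUBIC)[:600])
E
```

```text
scene 297 200 [0.563 0.346 0.163]
scene 350 210 [0.592 0.253 0.158]
scene 277 250 [0.465 0.32  0.116]
scene 338 255 [0.541 0.244 0.094]
scene 313 235 [0.553 0.304 0.109]
scene 226 265 [0.477 0.446 0.033]
scene 378 318 [0.511 0.144 0.02 ]
scene 264 315 [0.405 0.304 0.024]
scene [ 48  10  15  20 121] [294.2231405  194.51239669] [0.5717 0.3578 0.1666] [0.591  0.3791 0.1776] [0.557  0.3392 0.1407]
scene [102  19  17  19 124] [349.04032258 203.59677419] [0.5956 0.2578 0.1675] [0.6095 0.2797 0.1763] [0.5842 0.2351 0.1533]
side 320 205 [0.582 0.353 0.15 ]
side 372 220 [0.798 0.474 0.022]
side 283 238 [0.49  0.333 0.108]
side 321 260 [0.514 0.226 0.106]
side 320 240 [0.55  0.295 0.106]
side [ 73  16  12  22 153] [317.41830065 201.94771242] [0.5762 0.3531 0.1582] [0.594  0.3749 0.1732] [0.559  0.3361 0.1409]
side [111  31  12  24 133] [355.06766917 217.67669173] [0.5994 0.2516 0.1602] [0.6169 0.2745 0.1736] [0.584  0.2336 0.1402]
```

View pics/scene_crop.png

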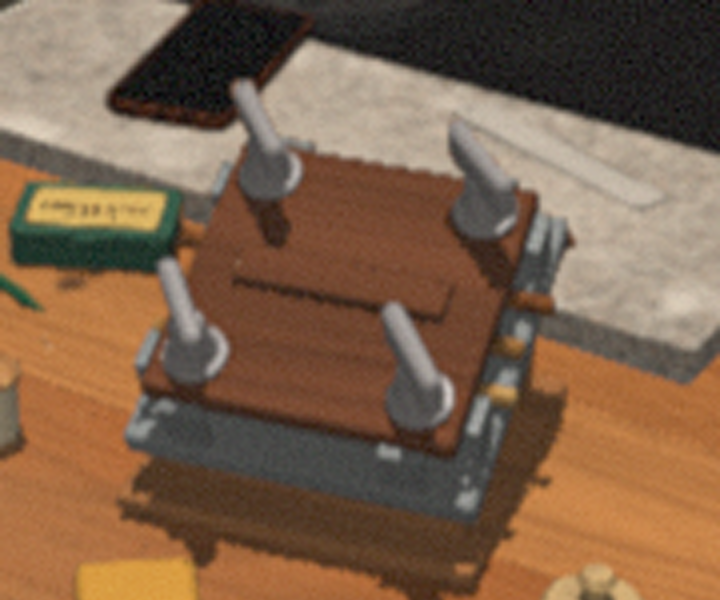

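The crop shows all four bars leaning up-left (uphill end anticlockwise), as expected at the start. Press yaw is about +0.25 rad. Next I'll check obstacles and the wrist camera mount before going in.

```bash
python3 - <<'E'
from h import *
from plant import *
c=pickle.load(open("pics/scene.pkl","rb")); P=cloud(c)
for u,v in [(172,200),(190,170),(165,185),(128,195),(140,160),(65,160),(150,290),(122,266)]: print(u,v,P[v,u].round(3))
w=read_camera("wrist"); print(np.round(w["mount"],3),w["fx"],w["cx"],w["cy"])
s=get_state(); T=pose(s)
print(T.round(3)); tgt=np.array([.5,.275,.36]); print((T[:3,:3].T@(tgt-T[:3,3])*1000).round(0))
E
```

```text
172 200 [0.498 0.592 0.118]
190 170 [0.746 0.785 0.044]
165 185 [0.557 0.673 0.106]
128 195 [0.497 0.718 0.094]
140 160 [0.706 0.914 0.052]
65 160 [0.536 0.966 0.097]
150 290 [0.353 0.516 0.021]
122 266 [0.381 0.621 0.018]
[[ 0.     0.965  0.264  0.066]
 [ 1.    -0.     0.001 -0.001]
 [ 0.001  0.264 -0.965 -0.129]
 [ 0.     0.     0.     1.   ]] 346.7548017482962 313.6338486856021 236.00604234957981
[[-0.968  0.251 -0.001  0.169]
 [ 0.251  0.968 -0.002  0.653]
 [ 0.    -0.002 -1.     0.244]
 [ 0.     0.     0.     1.   ]]
[-415. -283. -115.]
```

Emit:
{"api": "step_arm", "payload": {
  "commands": [
    {"x":-41,"y":-27,"z":-9,"gripper":0},
    {"x":-41,"y":-27,"z":-9,"gripper":0},
    {"x":-41,"y":-27,"z":-9,"gripper":0},
    {"x":-41,"y":-27,"z":-9,"gripper":0},
    {"x":-41,"y":-27,"z":-9,"gripper":0},
    {"x":-41,"y":-27,"z":-9,"gripper":0},
    {"x":-41,"y":-28,"z":-5,"gripper":0},
    {"x":-41,"y":-28,"z":-5,"gripper":0},
    {"x":-41,"y":-28,"z":-5,"gripper":0},
    {"x":-41,"y":-28,"z":-5,"gripper":0}
  ],
  "force": 20
}}

```text
invalid input
```

```bash
python3 - <<'E'
from h import *
from plant import *
s=get_state(); w=read_camera("wrist"); T=pose(s); pickle.dump((w,T),open("pics/w1.pkl","wb"))
print(s["time"],s["eef_pos"],s["qpos"].round(3),np.abs(s["dq"]).max(),s["opening"])
cv2.imwrite("pics/w1.png",w["color"][:,:,::-1])
E
```

```text
0.15 [0.16926433 0.65292067 0.24423514] [ 1.167  0.287  1.578 -0.     1.279 -0.15 ] 0.003338531640569211 1.0019345712982894
```

View pics/w1.png

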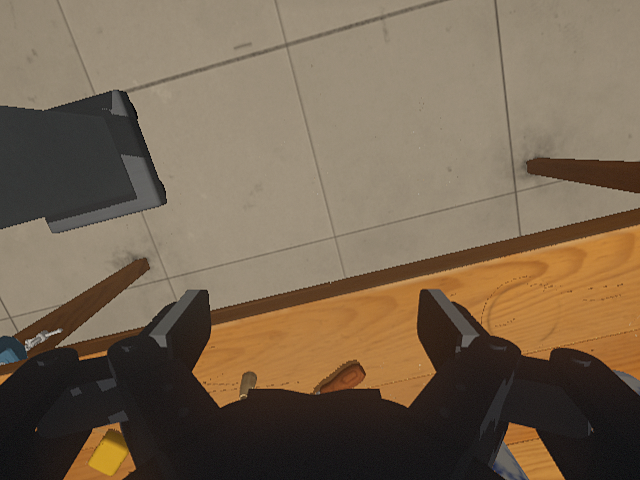

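The picture shows the fingers in the lower half and table edge above; the camera sees the tool's +x side, so I must stop beyond the press. The move was refused, so I'll give every key in each row.

Emit:
{"api": "step_arm", "payload": {
  "commands": [
    {"x":-40,"y":-20,"z":-15,"spin":0,"gripper":0},
    {"x":-42,"y":-20,"z":-15,"spin":0,"gripper":0},
    {"x":-42,"y":-20,"z":-15,"spin":0,"gripper":0},
    {"x":-42,"y":-20,"z":-15,"spin":0,"gripper":0},
    {"x":-42,"y":-20,"z":-15,"spin":0,"gripper":0},
    {"x":-43,"y":-20,"z":-10,"spin":0,"gripper":0},
    {"x":-43,"y":-20,"z":-5,"spin":0,"gripper":0},
    {"x":-43,"y":-20,"z":-5,"spin":0,"gripper":0},
    {"x":-43,"y":-20,"z":0,"spin":0,"gripper":0},
    {"x":-43,"y":-20,"z":0,"spin":0,"gripper":0}
  ],
  "force": 20
}}

```text
time: 1.2
eef_pos: [0.5299, 0.3521, 0.3405]
tcp_rot: [0.127, 0.992, 0.0, 0.0]
contact_force: [0.3, 0.7, 0.8]
opening: 0.496
finger_force: 0.0
```

Emit:
{"api": "step_arm", "payload": {
  "commands": [
    {"x":-30,"y":-20,"z":0,"spin":0,"gripper":0},
    {"x":-30,"y":-20,"z":0,"spin":0,"gripper":0},
    {"x":0,"y":0,"z":0,"spin":0,"gripper":0},
    {"x":0,"y":0,"z":0,"spin":0,"gripper":0},
    {"x":0,"y":0,"z":0,"spin":0,"gripper":0},
    {"x":0,"y":0,"z":0,"spin":0,"gripper":0},
    {"x":0,"y":0,"z":0,"spin":0,"gripper":0},
    {"x":0,"y":0,"z":0,"spin":0,"gripper":0},
    {"x":0,"y":0,"z":0,"spin":0,"gripper":0},
    {"x":0,"y":0,"z":0,"spin":0,"gripper":0}
  ]
}}

```text
time: 2.2
eef_pos: [0.5765, 0.3, 0.3404]
tcp_rot: [0.126, 0.992, 0.0, 0.0]
contact_force: [0.1, 0.2, -0.2]
opening: 0.499
finger_force: 0.0
```

```bash
python3 - <<'E'
from h import *
from plant import *
s=get_state(); w=read_camera("wrist"); T=pose(s); pickle.dump((w,T),open("pics/w2.pkl","wb"))
print(s["time"],s["eef_pos"],s["qpos"].round(3),np.abs(s["dq"]).max(),s["opening"])
cv2.imwrite("pics/w2.png",w["color"][:,:,::-1])
E
```

```text
2.2 [0.57654685 0.30000398 0.34035611] [ 0.324  0.177  1.534 -0.     1.43  -0.993] 0.002444606354328865 0.49927918322400683
```

View pics/w2.png

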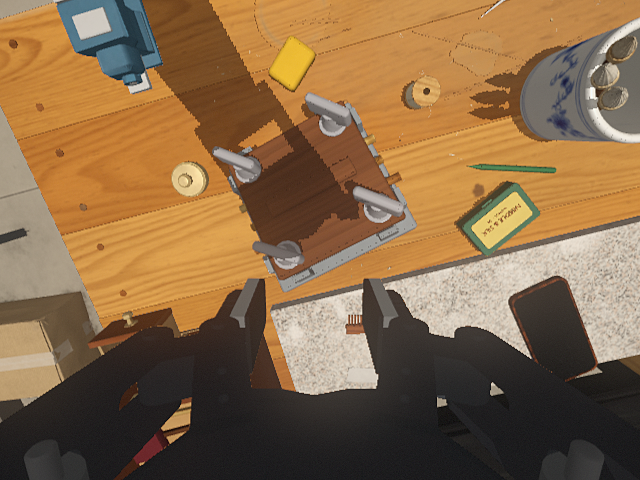

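The wrist view shows all four nuts: near right (237,163), near left (330,113), far right (280,255), far left (379,202).

```bash
cat > meas.py <<'E'
from h import *
def nuts(w,T,seeds,pr=True):
    P=cloud(w,T); hsv=cv2.cvtColor(w["color"],cv2.COLOR_RGB2HSV)
    # plate plane: least squares on brown pixels inside the seed quad
    m=np.zeros((480,640),np.uint8); cv2.fillConvexPoly(m,cv2.convexHull(np.array(list(seeds.values()),np.int32)),1)
    b=(m>0)&(hsv[...,1]>90)&np.isfinite(P[...,2]); Q=P[b]
    for _ in range(4):
        A=np.c_[Q[:,:2],np.ones(len(Q))]; k,*_=np.linalg.lstsq(A,Q[:,2],rcond=None); r=np.abs(A@k-Q[:,2]); Q=Q[r<max(.002,1.5*np.median(r))]
    n=np.array([-k[0],-k[1],1]); n/=np.linalg.norm(n)
    h=(P-np.array([0,0,k[2]]))@n
    g=((h>.024)&(h<.055)&(hsv[...,1]<80)).astype(np.uint8)
    nl,l,st,ce=cv2.connectedComponentsWithStats(g)
    up=-np.array([n[0],n[1],0]); yaw=np.arctan2(up[1],up[0])
    ex=np.array([np.cos(yaw),np.sin(yaw),0]); ex=ex-n*(ex@n); ex/=np.linalg.norm(ex); ey=np.cross(n,ex)
    if pr: print("tilt deg",np.degrees(np.arccos(n[2])).round(2),"yaw by normal",yaw.round(3),"n",n.round(3),"npl",len(Q))
    out={}
    for name,(u,v) in seeds.items():
        i=min((i for i in range(1,nl) if st[i,4]>60),key=lambda i:np.hypot(*(ce[i]-[u,v])))
        q=P[l==i]; hh=h[l==i]; top=q[hh>np.percentile(hh,97)-.005]
        c2=np.c_[top@ex,top@ey].astype(np.float32)
        (cx,cy),(a,bb),ang=cv2.minAreaRect(c2); box=cv2.boxPoints(((cx,cy),(a,bb),ang))
        d=box[1]-box[0] if np.linalg.norm(box[1]-box[0])>np.linalg.norm(box[2]-box[1]) else box[2]-box[1]
        phi=np.arctan2(d[1],d[0]); phi=(phi+np.pi/2)%np.pi-np.pi/2
        ht=np.percentile(hh,97); base=np.array([0,0,k[2]])
        topc=cx*ex+cy*ey+n*((base@n)+ht)
        out[name]=(topc-.011*n,phi)
        if pr: print(name,"px",ce[i].round(0),st[i,4],"top h mm",round(ht*1e3,1),"box mm",np.round(sorted([a*1e3,bb*1e3]),1),"grip",out[name][0].round(4),"phi",phi.round(3),"turn",round(.85-phi,3))
    return out,n,ex,ey
E
python3 - <<'E'
from meas import *
w,T=pickle.load(open("pics/w2.pkl","rb"))
o,n,ex,ey=nuts(w,T,dict(NR=(237,163),NL=(330,113),FR=(280,255),FL=(379,202)))
g={k:v[0] for k,v in o.items()}
print("up",(g["FL"]-g["NL"]).round(4),(g["FR"]-g["NR"]).round(4),"left",(g["NL"]-g["NR"]).round(4),(g["FL"]-g["FR"]).round(4))
E
```

```text
tilt deg 25.09 yaw by normal 0.239 n [-0.412 -0.1    0.906] npl 7141
NR px [236. 161.] 608 top h mm 45.3 box mm [10.  46.8] grip [0.5104 0.2353 0.1148] phi 0.701 turn 0.149
NL px [328. 109.] 797 top h mm 44.8 box mm [10.3 46.6] grip [0.4866 0.3364 0.1146] phi 0.632 turn 0.218
FR px [279. 253.] 581 top h mm 45.9 box mm [ 9.9 46.7] grip [0.6018 0.258  0.1595] phi 0.815 turn 0.035
FL px [378. 202.] 767 top h mm 45.1 box mm [10.1 47.5] grip [0.5775 0.3585 0.1587] phi 0.696 turn 0.154
up [0.0908 0.022  0.0441] [0.0914 0.0227 0.0447] left [-0.0238  0.1011 -0.0002] [-0.0243  0.1005 -0.0008]
```

Emit:
{"api": "step_arm", "payload": {
  "commands": [
    {"x":-33.5,"y":-35,"z":0,"spin":0,"gripper":0},
    {"x":0,"y":0,"z":14,"spin":-8.5,"gripper":0},
    {"x":0,"y":0,"z":14,"spin":-8.5,"gripper":0},
    {"x":0,"y":0,"z":14,"spin":-8.5,"gripper":0},
    {"x":0,"y":0,"z":14,"spin":-8.5,"gripper":0},
    {"x":0,"y":0,"z":14,"spin":-8.5,"gripper":0},
    {"x":0,"y":0,"z":14,"spin":-8.5,"gripper":0},
    {"x":0,"y":0,"z":14,"spin":-8.5,"gripper":0},
    {"x":0,"y":0,"z":14,"spin":-8.5,"gripper":0},
    {"x":0,"y":0,"z":14,"spin":-8.5,"gripper":0}
  ]
}}

```text
time: 3.25
eef_pos: [0.6004, 0.2574, 0.2138]
tcp_rot: [-0.517, 0.856, -0.0, 0.0]
contact_force: [-1.4, 0.5, -0.2]
opening: 0.504
finger_force: 0.0
```

```bash
cat > go.py <<'E'
import sys
from h import *
from plant import *
G=dict(NR=([.5104,.2353,.1148],.149),NL=([.4866,.3364,.1146],.218),FR=([.6018,.2580,.1595],.035),FL=([.5775,.3585,.1587],.154))
n=np.array([-.412,-.1,.906])
name,turn=sys.argv[1],float(sys.argv[2])       # aim at this nut, bar at this turn
g,t0=G[name]; p=np.array(g)-n*.005*(turn-t0)+n*.0044; p[2]-=.005
phi=.85-turn; head=.2375+np.arctan2(np.sin(phi),np.cos(phi)*.906)
s=get_state(); T=pose(s); a=np.arctan2(T[1,0],T[0,0])
d=T[:3,:3].T@(p-T[:3,3])*1e3; sp=-np.degrees((head-a+np.pi/2)%np.pi-np.pi/2)
print("t",s["time"],"xyz mm (tool)",d.round(1),"spin",sp.round(1),"head",np.degrees(a).round(1),"j6",s["qpos"][5].round(2),"F",s["contact_force"].round(1),"M",s["wrist_torque"].round(2),"op",round(s["opening"],3))
E
python3 go.py FR .035
```

```text
t 3.25 xyz mm (tool) [ 0.1  0.4 55.3] spin -0.8 head -117.7 j6 -2.41 F [-1.4  0.5 -0.2] M [ 0.04 -0.02  0.03] op 0.504
```

Emit:
{"api": "step_arm", "payload": {
  "commands": [
    {"x":0,"y":0,"z":18,"spin":-0.8,"gripper":0},
    {"x":0,"y":0,"z":18,"spin":0,"gripper":0},
    {"x":0,"y":0,"z":11,"spin":0,"gripper":0},
    {"x":0,"y":0,"z":8,"spin":0,"gripper":0},
    {"x":0,"y":0,"z":0,"spin":0,"gripper":0.5},
    {"x":0,"y":0,"z":0,"spin":0,"gripper":1},
    {"x":0,"y":0,"z":0,"spin":0,"gripper":1},
    {"x":0,"y":0,"z":0,"spin":0,"gripper":1},
    {"x":0,"y":0,"z":0,"spin":0,"gripper":1},
    {"x":0,"y":0,"z":0,"spin":0,"gripper":1}
  ],
  "force": 20
}}

```text
time: 4.25
eef_pos: [0.6026, 0.2563, 0.1602]
tcp_rot: [-0.521, 0.854, -0.002, 0.002]
contact_force: [4.9, -3.1, -3.9]
opening: 0.227
finger_force: 19.0
```

```bash
python3 go.py FR .035
```

```text
t 4.25 xyz mm (tool) [0.1 2.9 1.7] spin -0.4 head -117.2 j6 -2.42 F [ 4.9 -3.1 -3.9] M [-0.63 -1.2  -0.12] op 0.227
```

Emit:
{"api": "step_arm", "payload": {
  "commands": [
    {"x":0,"y":0,"z":0.4,"spin":5,"gripper":1},
    {"x":0,"y":0,"z":0.4,"spin":5,"gripper":1},
    {"x":0,"y":0,"z":0.4,"spin":5,"gripper":1},
    {"x":0,"y":0,"z":0.4,"spin":5,"gripper":1},
    {"x":0,"y":0,"z":0.4,"spin":5,"gripper":1},
    {"x":0,"y":0,"z":0.4,"spin":5,"gripper":1},
    {"x":0,"y":0,"z":0.4,"spin":6,"gripper":1},
    {"x":0,"y":0,"z":0.4,"spin":6,"gripper":1},
    {"x":0,"y":0,"z":0.4,"spin":6,"gripper":1},
    {"x":0,"y":0,"z":0,"spin":4,"gripper":1}
  ]
}}

```text
time: 5.25
eef_pos: [0.6006, 0.2587, 0.1584]
tcp_rot: [-0.092, 0.996, 0.001, 0.001]
contact_force: [-2.8, 0.2, 2.4]
opening: 0.171
finger_force: 19.8
```

```bash
python3 go.py FR .85; python3 go.py NL .218
```

```text
t 5.25 xyz mm (tool) [-0.9 -0.9  3.6] spin -3.0 head -169.4 j6 -1.51 F [-2.8  0.2  2.4] M [0.4  0.6  0.18] op 0.171
t 5.25 xyz mm (tool) [99.7 97.1 44.9] spin -42.0 head -169.4 j6 -1.51 F [-2.8  0.2  2.4] M [0.4  0.6  0.18] op 0.171
```

Emit:
{"api": "step_arm", "payload": {
  "commands": [
    {"x":0,"y":0,"z":0,"spin":0,"gripper":0},
    {"x":0,"y":0,"z":0,"spin":0,"gripper":0},
    {"x":0,"y":0,"z":-30,"spin":0,"gripper":0},
    {"x":0,"y":0,"z":-40,"spin":0,"gripper":0},
    {"x":0,"y":0,"z":-45,"spin":0,"gripper":0},
    {"x":0,"y":0,"z":-45,"spin":0,"gripper":0},
    {"x":-40,"y":25,"z":0,"spin":0,"gripper":0},
    {"x":0,"y":0,"z":0,"spin":0,"gripper":0},
    {"x":0,"y":0,"z":0,"spin":0,"gripper":0},
    {"x":0,"y":0,"z":0,"spin":0,"gripper":0}
  ]
}}

```text
time: 6.25
eef_pos: [0.6345, 0.2891, 0.3148]
tcp_rot: [-0.094, 0.996, -0.0, -0.001]
contact_force: [-0.6, -0.9, 0.6]
opening: 0.5
finger_force: 0.0
```

```bash
cat > look.py <<'E'
from meas import *
from plant import *
import sys
s=get_state(); w=read_camera("wrist"); T=pose(s); pickle.dump((w,T),open(sys.argv[1],"wb"))
cv2.imwrite(sys.argv[1][:-3]+"png",w["color"][:,:,::-1])
# seeds: project nominal grips
G=dict(NR=[.5104,.2353,.1148],NL=[.4866,.3364,.1146],FR=[.6018,.2580,.1595],FL=[.5775,.3585,.1587])
Mi=np.linalg.inv(T@np.array(w["mount"])); sd={}
for k,g in G.items():
    q=Mi[:3,:3]@g+Mi[:3,3]; sd[k]=(w["cx"]-w["fx"]*q[0]/q[2],w["cy"]+w["fy"]*q[1]/q[2])
nuts(w,T,sd)
E
python3 look.py pics/w3.pkl
```

```text
tilt deg 24.78 yaw by normal 0.261 n [-0.405 -0.108  0.908] npl 6372
NR px [281.  65.] 1040 top h mm 46.4 box mm [ 9.3 47.4] grip [0.511  0.2352 0.1147] phi 0.677 turn 0.173
NL px [401.  58.] 1263 top h mm 44.9 box mm [10.6 47.3] grip [0.4867 0.3367 0.1143] phi 0.57 turn 0.28
FR px [285. 179.] 801 top h mm 44.4 box mm [ 9.9 46.7] grip [0.6032 0.258  0.1564] phi 0.113 turn 0.737
FL px [412. 172.] 1235 top h mm 45.8 box mm [10.3 47.4] grip [0.5776 0.3582 0.1585] phi 0.689 turn 0.161
```

```bash
python3 go.py NL .22
```

```text
t 6.3 xyz mm (tool) [138.   74.1 201.8] spin -41.7 head -169.2 j6 -1.48 F [ 0.6 -0.4  0.8] M [-0.05 -0.01 -0.01] op 0.502
```

Emit:
{"api": "step_arm", "payload": {
  "commands": [
    {"x":34.5,"y":18.5,"z":10,"spin":0,"gripper":0},
    {"x":34.5,"y":18.5,"z":10,"spin":0,"gripper":0},
    {"x":34.5,"y":18.5,"z":10,"spin":0,"gripper":0},
    {"x":34.5,"y":18.5,"z":10,"spin":0,"gripper":0},
    {"x":0,"y":0,"z":25,"spin":-8.4,"gripper":0},
    {"x":0,"y":0,"z":25,"spin":-8.4,"gripper":0},
    {"x":0,"y":0,"z":25,"spin":-8.4,"gripper":0},
    {"x":0,"y":0,"z":20,"spin":-8.4,"gripper":0},
    {"x":0,"y":0,"z":10,"spin":-8.1,"gripper":0},
    {"x":0,"y":0,"z":5,"spin":0,"gripper":0}
  ]
}}

```text
time: 7.3
eef_pos: [0.4845, 0.3356, 0.1645]
tcp_rot: [-0.442, 0.897, -0.0, -0.001]
contact_force: [-0.2, 0.1, 0.3]
opening: 0.498
finger_force: 0.0
```

```bash
python3 go.py NL .22
```

```text
t 7.3 xyz mm (tool) [-0.6 -0.1 50.9] spin 0.0 head -127.6 j6 -2.05 F [-0.2  0.1  0.3] M [-0.03 -0.01 -0.05] op 0.498
```

Emit:
{"api": "step_arm", "payload": {
  "commands": [
    {"x":0,"y":0,"z":19,"spin":0,"gripper":0},
    {"x":0,"y":0,"z":19,"spin":0,"gripper":0},
    {"x":0,"y":0,"z":13,"spin":0,"gripper":0.3},
    {"x":0,"y":0,"z":0,"spin":0,"gripper":1},
    {"x":0,"y":0,"z":0,"spin":0,"gripper":1},
    {"x":0,"y":0,"z":0,"spin":0,"gripper":1},
    {"x":0,"y":0,"z":0,"spin":0,"gripper":1},
    {"x":0,"y":0,"z":0.4,"spin":5,"gripper":1},
    {"x":0,"y":0,"z":0.4,"spin":5,"gripper":1},
    {"x":0,"y":0,"z":0.4,"spin":5,"gripper":1}
  ]
}}

```text
time: 8.3
eef_pos: [0.4856, 0.3349, 0.1129]
tcp_rot: [-0.319, 0.948, -0.002, -0.001]
contact_force: [0.1, -2.4, -3.6]
opening: 0.193
finger_force: 18.2
```

Emit:
{"api": "step_arm", "payload": {
  "commands": [
    {"x":0,"y":0,"z":0.4,"spin":5,"gripper":1},
    {"x":0,"y":0,"z":0.4,"spin":5,"gripper":1},
    {"x":0,"y":0,"z":0.4,"spin":5,"gripper":1},
    {"x":0,"y":0,"z":0.4,"spin":6,"gripper":1},
    {"x":0,"y":0,"z":0.4,"spin":6,"gripper":1},
    {"x":0,"y":0,"z":0,"spin":6,"gripper":1},
    {"x":0,"y":0,"z":0,"spin":0,"gripper":0},
    {"x":0,"y":0,"z":0,"spin":0,"gripper":0},
    {"x":0,"y":0,"z":-20,"spin":0,"gripper":0},
    {"x":0,"y":0,"z":-30,"spin":0,"gripper":0}
  ]
}}

```text
time: 9.3
eef_pos: [0.4846, 0.3355, 0.1602]
tcp_rot: [-0.039, 0.999, -0.001, -0.002]
contact_force: [0.7, -0.2, -0.1]
opening: 0.503
finger_force: 0.0
```

```bash
python3 go.py NR .15
```

```text
t 9.3 xyz mm (tool) [ -16.2 -102.1   46.6] spin -52.1 head -175.5 j6 -1.21 F [ 0.7 -0.2 -0.1] M [-0.02 -0.03  0.01] op 0.503
```

Emit:
{"api": "step_arm", "payload": {
  "commands": [
    {"x":0,"y":0,"z":-40,"spin":0,"gripper":0},
    {"x":-10,"y":-10,"z":-45,"spin":0,"gripper":0},
    {"x":-35,"y":-15,"z":-30,"spin":0,"gripper":0},
    {"x":-40,"y":-15,"z":-20,"spin":0,"gripper":0},
    {"x":-40,"y":-10,"z":-10,"spin":0,"gripper":0},
    {"x":0,"y":0,"z":0,"spin":0,"gripper":0},
    {"x":0,"y":0,"z":0,"spin":0,"gripper":0},
    {"x":0,"y":0,"z":0,"spin":0,"gripper":0},
    {"x":0,"y":0,"z":0,"spin":0,"gripper":0},
    {"x":0,"y":0,"z":0,"spin":0,"gripper":0}
  ]
}}

```text
time: 10.3
eef_pos: [0.613, 0.2968, 0.3064]
tcp_rot: [-0.039, 0.999, -0.0, -0.0]
contact_force: [-0.4, 0.3, -0.7]
opening: 0.501
finger_force: 0.0
```

```bash
python3 look.py pics/w4.pkl; python3 go.py NR .15
```

```text
tilt deg 25.44 yaw by normal 0.231 n [-0.418 -0.098  0.903] npl 7152
NR px [254.  94.] 982 top h mm 47.8 box mm [10.2 47.1] grip [0.5109 0.2358 0.1149] phi 0.7 turn 0.15
NL px [372.  75.] 903 top h mm 44.8 box mm [10.1 47.8] grip [0.4875 0.3366 0.1117] phi 0.021 turn 0.829
FR px [269. 209.] 854 top h mm 44.3 box mm [10.  47.1] grip [0.6035 0.258  0.1563] phi 0.138 turn 0.712
FL px [395. 189.] 1169 top h mm 47.3 box mm [10.3 47.1] grip [0.5775 0.3582 0.1585] phi 0.695 turn 0.155
t 10.35 xyz mm (tool) [109.1 -53.5 192.7] spin -52.0 head -175.5 j6 -1.35 F [ 0.3 -0.1  0.8] M [ 0.03 -0.03  0.03] op 0.501
```

Emit:
{"api": "step_arm", "payload": {
  "commands": [
    {"x":36.5,"y":-18,"z":10,"spin":0,"gripper":0},
    {"x":36.5,"y":-18,"z":10,"spin":0,"gripper":0},
    {"x":36,"y":-17.5,"z":10,"spin":0,"gripper":0},
    {"x":0,"y":0,"z":18,"spin":-7.5,"gripper":0},
    {"x":0,"y":0,"z":18,"spin":-7.5,"gripper":0},
    {"x":0,"y":0,"z":18,"spin":-7.5,"gripper":0},
    {"x":0,"y":0,"z":18,"spin":-7.5,"gripper":0},
    {"x":0,"y":0,"z":18,"spin":-7.5,"gripper":0},
    {"x":0,"y":0,"z":15,"spin":-7.5,"gripper":0},
    {"x":0,"y":0,"z":9,"spin":-7,"gripper":0}
  ]
}}

```text
time: 11.35
eef_pos: [0.5084, 0.2346, 0.1611]
tcp_rot: [-0.476, 0.88, 0.0, -0.001]
contact_force: [0.9, 0.4, -1.1]
opening: 0.502
finger_force: 0.0
```

```bash
python3 go.py NR .15
```

```text
t 11.35 xyz mm (tool) [-0.4 -0.  47.3] spin 0.3 head -123.2 j6 -2.31 F [ 0.9  0.4 -1.1] M [ 0.01 -0.01 -0.03] op 0.502
```

Emit:
{"api": "step_arm", "payload": {
  "commands": [
    {"x":0,"y":0,"z":18,"spin":0,"gripper":0},
    {"x":0,"y":0,"z":18,"spin":0,"gripper":0},
    {"x":0,"y":0,"z":11,"spin":0,"gripper":0.3},
    {"x":0,"y":0,"z":0,"spin":0,"gripper":1},
    {"x":0,"y":0,"z":0,"spin":0,"gripper":1},
    {"x":0,"y":0,"z":0,"spin":0,"gripper":1},
    {"x":0,"y":0,"z":0,"spin":0,"gripper":1},
    {"x":0,"y":0,"z":0.4,"spin":5,"gripper":1},
    {"x":0,"y":0,"z":0.4,"spin":5,"gripper":1},
    {"x":0,"y":0,"z":0.4,"spin":5,"gripper":1}
  ]
}}

```text
time: 12.35
eef_pos: [0.51, 0.2336, 0.114]
tcp_rot: [-0.353, 0.936, -0.001, 0.0]
contact_force: [1.9, -2.2, -2.7]
opening: 0.195
finger_force: 18.2
```

Emit:
{"api": "step_arm", "payload": {
  "commands": [
    {"x":0,"y":0,"z":0.4,"spin":6,"gripper":1},
    {"x":0,"y":0,"z":0.4,"spin":6,"gripper":1},
    {"x":0,"y":0,"z":0.4,"spin":6,"gripper":1},
    {"x":0,"y":0,"z":0.4,"spin":6,"gripper":1},
    {"x":0,"y":0,"z":0.4,"spin":6,"gripper":1},
    {"x":0,"y":0,"z":0,"spin":6,"gripper":1},
    {"x":0,"y":0,"z":0,"spin":0,"gripper":0},
    {"x":0,"y":0,"z":0,"spin":0,"gripper":0},
    {"x":0,"y":0,"z":-25,"spin":0,"gripper":0},
    {"x":0,"y":0,"z":-45,"spin":0,"gripper":0}
  ]
}}

```text
time: 13.35
eef_pos: [0.5072, 0.2335, 0.1793]
tcp_rot: [-0.048, 0.999, -0.001, -0.004]
contact_force: [0.4, 0.4, 0.5]
opening: 0.496
finger_force: 0.0
```

```bash
python3 go.py FL .155
```

```text
t 13.35 xyz mm (tool) [-80.3 117.4  20.7] spin -50.7 head -174.5 j6 -1.42 F [0.4 0.4 0.5] M [-0.01  0.01  0.03] op 0.496
```

Emit:
{"api": "step_arm", "payload": {
  "commands": [
    {"x":0,"y":0,"z":-45,"spin":0,"gripper":0},
    {"x":-20,"y":29.5,"z":-15,"spin":0,"gripper":0},
    {"x":-20,"y":29.5,"z":0,"spin":0,"gripper":0},
    {"x":-20,"y":29,"z":0,"spin":0,"gripper":0},
    {"x":-20,"y":29,"z":0,"spin":-8,"gripper":0},
    {"x":0,"y":0,"z":0,"spin":-8.5,"gripper":0},
    {"x":0,"y":0,"z":5,"spin":-8.5,"gripper":0},
    {"x":0,"y":0,"z":10,"spin":-8.5,"gripper":0},
    {"x":0,"y":0,"z":15,"spin":-8.5,"gripper":0},
    {"x":0,"y":0,"z":10,"spin":-8.5,"gripper":0}
  ]
}}

```text
time: 14.35
eef_pos: [0.5781, 0.3582, 0.2015]
tcp_rot: [-0.472, 0.881, -0.0, -0.0]
contact_force: [0.2, -0.3, -0.4]
opening: 0.501
finger_force: 0.0
```

```bash
python3 go.py FL .155
```

```text
t 14.35 xyz mm (tool) [ 1.4  2.  43.8] spin 0.1 head -123.6 j6 -2.15 F [ 0.2 -0.3 -0.4] M [ 0.02 -0.03  0.08] op 0.501
```

Emit:
{"api": "step_arm", "payload": {
  "commands": [
    {"x":1.4,"y":2,"z":16,"spin":0,"gripper":0},
    {"x":0,"y":0,"z":17,"spin":0,"gripper":0},
    {"x":0,"y":0,"z":11,"spin":0,"gripper":0.3},
    {"x":0,"y":0,"z":0,"spin":0,"gripper":1},
    {"x":0,"y":0,"z":0,"spin":0,"gripper":1},
    {"x":0,"y":0,"z":0,"spin":0,"gripper":1},
    {"x":0,"y":0,"z":0,"spin":0,"gripper":1},
    {"x":0,"y":0,"z":0.4,"spin":5,"gripper":1},
    {"x":0,"y":0,"z":0.4,"spin":5,"gripper":1},
    {"x":0,"y":0,"z":0.4,"spin":5,"gripper":1}
  ]
}}

```text
time: 15.35
eef_pos: [0.576, 0.3559, 0.1561]
tcp_rot: [-0.348, 0.938, -0.003, -0.001]
contact_force: [0.2, -5.9, -0.9]
opening: 0.198
finger_force: 18.4
```

Emit:
{"api": "step_arm", "payload": {
  "commands": [
    {"x":0,"y":0,"z":0.4,"spin":6,"gripper":1},
    {"x":0,"y":0,"z":0.4,"spin":6,"gripper":1},
    {"x":0,"y":0,"z":0.4,"spin":6,"gripper":1},
    {"x":0,"y":0,"z":0.4,"spin":6,"gripper":1},
    {"x":0,"y":0,"z":0.4,"spin":6,"gripper":1},
    {"x":0,"y":0,"z":0,"spin":6,"gripper":1},
    {"x":0,"y":0,"z":0,"spin":0,"gripper":0},
    {"x":0,"y":0,"z":0,"spin":0,"gripper":0},
    {"x":0,"y":0,"z":-25,"spin":0,"gripper":0},
    {"x":0,"y":0,"z":-45,"spin":0,"gripper":0}
  ]
}}

```text
time: 16.35
eef_pos: [0.5737, 0.3571, 0.2204]
tcp_rot: [-0.043, 0.999, -0.002, -0.004]
contact_force: [0.5, -0.1, 0.2]
opening: 0.499
finger_force: 0.0
```

Emit:
{"api": "step_arm", "payload": {
  "commands": [
    {"x":-10,"y":-15,"z":-40,"spin":0,"gripper":0},
    {"x":-20,"y":-25,"z":-35,"spin":0,"gripper":0},
    {"x":-10,"y":-20,"z":-10,"spin":0,"gripper":0},
    {"x":0,"y":0,"z":0,"spin":0,"gripper":0},
    {"x":0,"y":0,"z":0,"spin":0,"gripper":0},
    {"x":0,"y":0,"z":0,"spin":0,"gripper":0},
    {"x":0,"y":0,"z":0,"spin":0,"gripper":0},
    {"x":0,"y":0,"z":0,"spin":0,"gripper":0},
    {"x":0,"y":0,"z":0,"spin":0,"gripper":0},
    {"x":0,"y":0,"z":0,"spin":0,"gripper":0}
  ]
}}

```text
time: 17.35
eef_pos: [0.6205, 0.3026, 0.3099]
tcp_rot: [-0.044, 0.999, -0.0, -0.0]
contact_force: [0.6, 0.8, 0.1]
opening: 0.498
finger_force: 0.0
```

```bash
python3 look.py pics/w5.pkl; python3 go.py FR .72
```

```text
tilt deg 25.33 yaw by normal 0.234 n [-0.416 -0.099  0.904] npl 6986
NR px [250.  85.] 807 top h mm 44.8 box mm [ 9.8 46.7] grip [0.5125 0.2361 0.1121] phi 0.03 turn 0.82
NL px [367.  66.] 887 top h mm 44.7 box mm [10.1 47. ] grip [0.4881 0.3369 0.1117] phi 0.019 turn 0.831
FR px [263. 198.] 863 top h mm 44.7 box mm [ 9.9 46.6] grip [0.6035 0.2583 0.1563] phi 0.124 turn 0.726
FL px [388. 180.] 963 top h mm 44.2 box mm [10.1 46.8] grip [0.5792 0.359  0.1557] phi 0.015 turn 0.835
t 17.4 xyz mm (tool) [ 22.9 -42.7 154.7] spin -16.8 head -175.0 j6 -1.35 F [ 0.6 -0.1  0.3] M [0.02 0.03 0.03] op 0.498
```

Emit:
{"api": "step_arm", "payload": {
  "commands": [
    {"x":23,"y":-42.5,"z":0,"spin":0,"gripper":0},
    {"x":0,"y":0,"z":20,"spin":-8.4,"gripper":0},
    {"x":0,"y":0,"z":30,"spin":-8.4,"gripper":0},
    {"x":0,"y":0,"z":30,"spin":0,"gripper":0},
    {"x":0,"y":0,"z":30,"spin":0,"gripper":0},
    {"x":0,"y":0,"z":20,"spin":0,"gripper":0},
    {"x":0,"y":0,"z":15,"spin":0,"gripper":0},
    {"x":0,"y":0,"z":10,"spin":0,"gripper":0},
    {"x":0,"y":0,"z":0,"spin":0,"gripper":0.5},
    {"x":0,"y":0,"z":0,"spin":0,"gripper":1}
  ],
  "force": 30
}}

```text
time: 18.4
eef_pos: [0.602, 0.2579, 0.156]
tcp_rot: [-0.189, 0.982, -0.0, 0.001]
contact_force: [-0.9, -0.6, -3.6]
opening: 0.174
finger_force: 31.1
```

Emit:
{"api": "step_arm", "payload": {
  "commands": [
    {"x":0,"y":0,"z":0,"spin":0,"gripper":1},
    {"x":0,"y":0,"z":0,"spin":0,"gripper":1},
    {"x":0,"y":0,"z":0,"spin":0,"gripper":1},
    {"x":0,"y":0,"z":0.4,"spin":6,"gripper":1},
    {"x":0,"y":0,"z":0.4,"spin":6,"gripper":1},
    {"x":0,"y":0,"z":0.4,"spin":6,"gripper":1},
    {"x":0,"y":0,"z":0.4,"spin":6,"gripper":1},
    {"x":0,"y":0,"z":0.4,"spin":6,"gripper":1},
    {"x":0,"y":0,"z":0.4,"spin":6,"gripper":1},
    {"x":0,"y":0,"z":0.4,"spin":6,"gripper":1}
  ]
}}

```text
time: 19.4
eef_pos: [0.6022, 0.2621, 0.1547]
tcp_rot: [0.177, 0.984, 0.005, 0.001]
contact_force: [-0.7, 7.7, 0.2]
opening: 0.17
finger_force: 54.4
```

```bash
python3 go.py FR 1.7
```

```text
t 19.4 xyz mm (tool) [-2.5 -3.   3.7] spin 17.5 head 159.6 j6 -0.97 F [-0.7  7.7  0.2] M [ 2.49 -0.12  0.69] op 0.17
```

Emit:
{"api": "step_arm", "payload": {
  "commands": [
    {"x":0,"y":0,"z":0,"spin":0,"gripper":0.3},
    {"x":-1,"y":-1,"z":0.5,"spin":0,"gripper":0.3},
    {"x":0,"y":0,"z":0,"spin":0,"gripper":1},
    {"x":0,"y":0,"z":0,"spin":0,"gripper":1},
    {"x":0,"y":0,"z":0,"spin":0,"gripper":1},
    {"x":0,"y":0,"z":0.4,"spin":5,"gripper":1},
    {"x":0,"y":0,"z":0.4,"spin":5,"gripper":1},
    {"x":0,"y":0,"z":0.4,"spin":5,"gripper":1},
    {"x":0,"y":0,"z":0,"spin":5,"gripper":1},
    {"x":0,"y":0,"z":0,"spin":4,"gripper":1}
  ],
  "force": 20
}}

```text
time: 20.4
eef_pos: [0.6069, 0.2592, 0.1557]
tcp_rot: [0.377, 0.926, 0.006, 0.006]
contact_force: [2.5, 4.0, 5.7]
opening: 0.211
finger_force: 32.7
```

```bash
python3 go.py FR 1.7
```

```text
t 20.4 xyz mm (tool) [ 2.  -3.1  4.7] spin -6.4 head 135.7 j6 -0.55 F [2.5 4.  5.7] M [ 1.17 -1.19  0.21] op 0.211
```

Emit:
{"api": "step_arm", "payload": {
  "commands": [
    {"x":0,"y":0,"z":0,"spin":3,"gripper":1},
    {"x":0,"y":0,"z":0,"spin":3,"gripper":1},
    {"x":0,"y":0,"z":0,"spin":3,"gripper":1},
    {"x":0,"y":0,"z":0,"spin":0,"gripper":1},
    {"x":0,"y":0,"z":0,"spin":0,"gripper":0},
    {"x":0,"y":0,"z":0,"spin":0,"gripper":0},
    {"x":0,"y":0,"z":-25,"spin":0,"gripper":0},
    {"x":0,"y":0,"z":-40,"spin":0,"gripper":0},
    {"x":0,"y":0,"z":-45,"spin":-8,"gripper":0},
    {"x":0,"y":0,"z":-45,"spin":-8,"gripper":0}
  ]
}}

```text
time: 21.4
eef_pos: [0.6011, 0.2558, 0.3052]
tcp_rot: [0.317, 0.949, -0.001, -0.002]
contact_force: [0.3, -0.3, 0.0]
opening: 0.5
finger_force: 0.0
```

Emit:
{"api": "step_arm", "payload": {
  "commands": [
    {"x":0,"y":0,"z":0,"spin":-8,"gripper":0},
    {"x":0,"y":0,"z":0,"spin":-8,"gripper":0},
    {"x":0,"y":0,"z":0,"spin":-8,"gripper":0},
    {"x":-40,"y":10,"z":0,"spin":0,"gripper":0},
    {"x":0,"y":15,"z":0,"spin":0,"gripper":0},
    {"x":0,"y":0,"z":0,"spin":0,"gripper":0},
    {"x":0,"y":0,"z":0,"spin":0,"gripper":0},
    {"x":0,"y":0,"z":0,"spin":0,"gripper":0},
    {"x":0,"y":0,"z":0,"spin":0,"gripper":0},
    {"x":0,"y":0,"z":0,"spin":0,"gripper":0}
  ]
}}

```text
time: 22.4
eef_pos: [0.6464, 0.2717, 0.3061]
tcp_rot: [0.115, 0.993, 0.0, 0.0]
contact_force: [0.5, -0.7, -0.2]
opening: 0.497
finger_force: 0.0
```

```bash
python3 look.py pics/w6.pkl; python3 go.py NL .83
```

```text
tilt deg 24.28 yaw by normal 0.281 n [-0.395 -0.114  0.912] npl 6384
NR px [239.  74.] 841 top h mm 47.0 box mm [ 9.9 47.3] grip [0.5126 0.2359 0.1119] phi -0.014 turn 0.864
NL px [350.  19.] 806 top h mm 45.2 box mm [10.3 30.6] grip [0.4951 0.3386 0.1152] phi -0.036 turn 0.886
FR px [287. 178.] 1091 top h mm 44.3 box mm [ 9.8 47.4] grip [0.6051 0.2584 0.1519] phi -0.893 turn 1.743
FL px [405. 116.] 1257 top h mm 46.5 box mm [10.2 46.6] grip [0.5792 0.359  0.1556] phi -0.037 turn 0.887
t 22.45 xyz mm (tool) [171.   26.1 195.2] spin -28.1 head 166.8 j6 -1.09 F [-0.3  0.6  0.3] M [-0.03  0.    0.01] op 0.502
```

Emit:
{"api": "step_arm", "payload": {
  "commands": [
    {"x":43,"y":6.5,"z":10,"spin":0,"gripper":0},
    {"x":43,"y":6.5,"z":10,"spin":0,"gripper":0},
    {"x":43,"y":6.5,"z":10,"spin":0,"gripper":0},
    {"x":42,"y":6.5,"z":10,"spin":0,"gripper":0},
    {"x":0,"y":0,"z":25,"spin":-7,"gripper":0},
    {"x":0,"y":0,"z":30,"spin":-7,"gripper":0},
    {"x":0,"y":0,"z":30,"spin":-7,"gripper":0},
    {"x":0,"y":0,"z":25,"spin":-7,"gripper":0},
    {"x":0,"y":0,"z":5,"spin":0,"gripper":0},
    {"x":0,"y":0,"z":0,"spin":0,"gripper":0}
  ]
}}

```text
time: 23.45
eef_pos: [0.4858, 0.336, 0.1501]
tcp_rot: [-0.127, 0.992, -0.0, -0.001]
contact_force: [-0.4, 0.2, -0.1]
opening: 0.5
finger_force: 0.0
```

```bash
python3 go.py NL .83
```

```text
t 23.45 xyz mm (tool) [-0.4  0.2 39.2] spin -0.3 head -165.4 j6 -1.39 F [-0.4  0.2 -0.1] M [ 0.01  0.05 -0.03] op 0.5
```

Emit:
{"api": "step_arm", "payload": {
  "commands": [
    {"x":0,"y":0,"z":15,"spin":0,"gripper":0},
    {"x":0,"y":0,"z":15,"spin":0,"gripper":0},
    {"x":0,"y":0,"z":9,"spin":0,"gripper":0.3},
    {"x":0,"y":0,"z":0,"spin":0,"gripper":1},
    {"x":0,"y":0,"z":0,"spin":0,"gripper":1},
    {"x":0,"y":0,"z":0,"spin":0,"gripper":1},
    {"x":0,"y":0,"z":0.4,"spin":6,"gripper":1},
    {"x":0,"y":0,"z":0.4,"spin":6,"gripper":1},
    {"x":0,"y":0,"z":0.4,"spin":6,"gripper":1},
    {"x":0,"y":0,"z":0.4,"spin":6,"gripper":1}
  ]
}}

```text
time: 24.45
eef_pos: [0.484, 0.3402, 0.1088]
tcp_rot: [0.083, 0.997, 0.004, -0.002]
contact_force: [-3.5, 15.8, -7.2]
opening: 0.187
finger_force: 28.2
```

Emit:
{"api": "step_arm", "payload": {
  "commands": [
    {"x":0,"y":0,"z":0.4,"spin":5,"gripper":1},
    {"x":0,"y":0,"z":0.4,"spin":5,"gripper":1},
    {"x":0,"y":0,"z":0,"spin":0,"gripper":0.3},
    {"x":-0.8,"y":-0.6,"z":0,"spin":0,"gripper":0.3},
    {"x":0,"y":0,"z":0,"spin":0,"gripper":1},
    {"x":0,"y":0,"z":0,"spin":0,"gripper":1},
    {"x":0,"y":0,"z":0,"spin":0,"gripper":1},
    {"x":0,"y":0,"z":0.4,"spin":6,"gripper":1},
    {"x":0,"y":0,"z":0.4,"spin":6,"gripper":1},
    {"x":0,"y":0,"z":0.4,"spin":6,"gripper":1}
  ]
}}

```text
time: 25.45
eef_pos: [0.4894, 0.3399, 0.1105]
tcp_rot: [0.322, 0.947, 0.007, 0.002]
contact_force: [1.4, 13.1, -2.9]
opening: 0.196
finger_force: 46.7
```

```bash
python3 go.py NL 1.7
```

```text
t 25.45 xyz mm (tool) [-0.7 -3.5  3.5] spin 0.4 head 142.5 j6 -0.49 F [ 1.4 13.1 -2.9] M [ 3.09 -0.65  0.66] op 0.196
```

Emit:
{"api": "step_arm", "payload": {
  "commands": [
    {"x":0,"y":-1,"z":0,"spin":0,"gripper":0.3},
    {"x":0,"y":0,"z":0.5,"spin":0,"gripper":0.3},
    {"x":0,"y":0,"z":0,"spin":0,"gripper":1},
    {"x":0,"y":0,"z":0,"spin":0,"gripper":1},
    {"x":0,"y":0,"z":0,"spin":0,"gripper":1},
    {"x":0,"y":0,"z":0,"spin":5,"gripper":1},
    {"x":0,"y":0,"z":0,"spin":5,"gripper":1},
    {"x":0,"y":0,"z":0,"spin":5,"gripper":1},
    {"x":0,"y":0,"z":0,"spin":0,"gripper":1},
    {"x":0,"y":0,"z":0,"spin":0,"gripper":1}
  ]
}}

```text
time: 26.45
eef_pos: [0.4913, 0.3372, 0.1114]
tcp_rot: [0.439, 0.898, 0.007, 0.005]
contact_force: [4.6, 6.2, 3.9]
opening: 0.215
finger_force: 41.6
```

```bash
python3 go.py NL 1.7
```

```text
t 26.45 xyz mm (tool) [ 1.7 -3.1  4.5] spin -14.2 head 127.9 j6 -0.23 F [4.6 6.2 3.9] M [ 1.74 -1.45  0.67] op 0.215
```

Similar end state to FR. Release, climb and check.

Emit:
{"api": "step_arm", "payload": {
  "commands": [
    {"x":0,"y":0,"z":0,"spin":0,"gripper":0},
    {"x":0,"y":0,"z":0,"spin":0,"gripper":0},
    {"x":0,"y":0,"z":-25,"spin":0,"gripper":0},
    {"x":0,"y":0,"z":-40,"spin":-8,"gripper":0},
    {"x":0,"y":0,"z":-45,"spin":-8,"gripper":0},
    {"x":0,"y":0,"z":-45,"spin":-8,"gripper":0},
    {"x":0,"y":0,"z":-40,"spin":-8,"gripper":0},
    {"x":0,"y":0,"z":0,"spin":-8,"gripper":0},
    {"x":0,"y":0,"z":0,"spin":-8,"gripper":0},
    {"x":0,"y":0,"z":0,"spin":-8,"gripper":0}
  ]
}}

```text
time: 27.45
eef_pos: [0.4854, 0.3334, 0.3012]
tcp_rot: [-0.035, 0.999, -0.001, -0.002]
contact_force: [-0.2, 0.0, -0.5]
opening: 0.498
finger_force: 0.0
```

Emit:
{"api": "step_arm", "payload": {
  "commands": [
    {"x":-45,"y":-13,"z":0,"spin":0,"gripper":0},
    {"x":-45,"y":-13,"z":0,"spin":0,"gripper":0},
    {"x":-40,"y":-13,"z":0,"spin":0,"gripper":0},
    {"x":0,"y":0,"z":0,"spin":0,"gripper":0},
    {"x":0,"y":0,"z":0,"spin":0,"gripper":0},
    {"x":0,"y":0,"z":0,"spin":0,"gripper":0},
    {"x":0,"y":0,"z":0,"spin":0,"gripper":0},
    {"x":0,"y":0,"z":0,"spin":0,"gripper":0},
    {"x":0,"y":0,"z":0,"spin":0,"gripper":0},
    {"x":0,"y":0,"z":0,"spin":0,"gripper":0}
  ]
}}

```text
time: 28.45
eef_pos: [0.618, 0.3046, 0.3029]
tcp_rot: [-0.033, 0.999, 0.0, 0.0]
contact_force: [-0.6, 0.5, 0.0]
opening: 0.5
finger_force: 0.0
```

```bash
python3 look.py pics/w7.pkl; python3 go.py NR .83
```

```text
tilt deg 25.32 yaw by normal 0.236 n [-0.416 -0.1    0.904] npl 6685
NR px [244.  89.] 900 top h mm 49.1 box mm [10.1 47.2] grip [0.5119 0.2361 0.1117] phi 0.007 turn 0.843
NL px [363.  69.] 1032 top h mm 44.7 box mm [10.3 47. ] grip [0.4896 0.337  0.1079] phi -0.857 turn 1.707
FR px [260. 205.] 1037 top h mm 44.3 box mm [10.3 47.1] grip [0.6048 0.2587 0.1517] phi -0.827 turn 1.677
FL px [386. 182.] 1041 top h mm 48.5 box mm [10.3 47.3] grip [0.5789 0.3589 0.1555] phi 0.001 turn 0.849
t 28.5 xyz mm (tool) [112.6 -62.  192.1] spin -11.1 head -176.2 j6 -1.33 F [ 0.3 -0.2 -0.1] M [ 0.02  0.   -0.02] op 0.498
```

Step 3 reached. Next NR.

Emit:
{"api": "step_arm", "payload": {
  "commands": [
    {"x":37.5,"y":-20.5,"z":10,"spin":0,"gripper":0},
    {"x":37.5,"y":-20.5,"z":10,"spin":0,"gripper":0},
    {"x":37.5,"y":-21,"z":10,"spin":0,"gripper":0},
    {"x":0,"y":0,"z":25,"spin":-5.5,"gripper":0},
    {"x":0,"y":0,"z":35,"spin":-5.5,"gripper":0},
    {"x":0,"y":0,"z":35,"spin":0,"gripper":0},
    {"x":0,"y":0,"z":25,"spin":0,"gripper":0},
    {"x":0,"y":0,"z":2,"spin":0,"gripper":0},
    {"x":0,"y":0,"z":0,"spin":0,"gripper":0},
    {"x":0,"y":0,"z":0,"spin":0,"gripper":0}
  ]
}}

```text
time: 29.5
eef_pos: [0.5116, 0.2354, 0.1527]
tcp_rot: [-0.128, 0.992, 0.0, 0.002]
contact_force: [0.2, -1.0, 0.9]
opening: 0.501
finger_force: 0.0
```

```bash
python3 go.py NR .83
```

```text
t 29.5 xyz mm (tool) [ 1.7  0.2 42. ] spin -0.1 head -165.2 j6 -1.58 F [ 0.2 -1.   0.9] M [-0.02 -0.03 -0.02] op 0.501
```

Emit:
{"api": "step_arm", "payload": {
  "commands": [
    {"x":1,"y":0,"z":16,"spin":0,"gripper":0},
    {"x":0,"y":0,"z":16,"spin":0,"gripper":0},
    {"x":0,"y":0,"z":9,"spin":0,"gripper":0.3},
    {"x":0,"y":0,"z":0,"spin":0,"gripper":1},
    {"x":0,"y":0,"z":0,"spin":0,"gripper":1},
    {"x":0,"y":0,"z":0,"spin":0,"gripper":1},
    {"x":0,"y":0,"z":0.4,"spin":6,"gripper":1},
    {"x":0,"y":0,"z":0.4,"spin":6,"gripper":1},
    {"x":0,"y":0,"z":0.4,"spin":6,"gripper":1},
    {"x":0,"y":0,"z":0.4,"spin":6,"gripper":1}
  ]
}}

```text
time: 30.5
eef_pos: [0.5085, 0.2391, 0.1087]
tcp_rot: [0.083, 0.997, 0.005, -0.0]
contact_force: [-2.3, 15.3, -3.3]
opening: 0.188
finger_force: 25.9
```

Emit:
{"api": "step_arm", "payload": {
  "commands": [
    {"x":0,"y":0,"z":0.4,"spin":5,"gripper":1},
    {"x":0,"y":0,"z":0.4,"spin":5,"gripper":1},
    {"x":0,"y":0,"z":0,"spin":0,"gripper":0.3},
    {"x":-0.8,"y":-0.6,"z":0,"spin":0,"gripper":0.3},
    {"x":0,"y":0,"z":0,"spin":0,"gripper":1},
    {"x":0,"y":0,"z":0,"spin":0,"gripper":1},
    {"x":0,"y":0,"z":0,"spin":0,"gripper":1},
    {"x":0,"y":0,"z":0.4,"spin":6,"gripper":1},
    {"x":0,"y":0,"z":0.4,"spin":6,"gripper":1},
    {"x":0,"y":0,"z":0.4,"spin":6,"gripper":1}
  ]
}}

```text
time: 31.5
eef_pos: [0.5131, 0.2396, 0.1089]
tcp_rot: [0.322, 0.947, 0.009, 0.003]
contact_force: [1.0, 17.8, 1.5]
opening: 0.206
finger_force: 48.7
```

Emit:
{"api": "step_arm", "payload": {
  "commands": [
    {"x":0,"y":-1,"z":0,"spin":0,"gripper":0.3},
    {"x":0,"y":0,"z":0.5,"spin":0,"gripper":0.3},
    {"x":0,"y":0,"z":0,"spin":0,"gripper":1},
    {"x":0,"y":0,"z":0,"spin":0,"gripper":1},
    {"x":0,"y":0,"z":0,"spin":0,"gripper":1},
    {"x":0,"y":0,"z":0,"spin":5,"gripper":1},
    {"x":0,"y":0,"z":0,"spin":5,"gripper":1},
    {"x":0,"y":0,"z":0,"spin":5,"gripper":1},
    {"x":0,"y":0,"z":0,"spin":0,"gripper":1},
    {"x":0,"y":0,"z":0,"spin":0,"gripper":1}
  ]
}}

```text
time: 32.5
eef_pos: [0.5157, 0.2362, 0.1107]
tcp_rot: [0.44, 0.898, 0.008, 0.007]
contact_force: [4.0, 9.9, 4.8]
opening: 0.22
finger_force: 39.8
```

Emit:
{"api": "step_arm", "payload": {
  "commands": [
    {"x":0,"y":0,"z":0,"spin":0,"gripper":0},
    {"x":0,"y":0,"z":0,"spin":0,"gripper":0},
    {"x":0,"y":0,"z":-25,"spin":0,"gripper":0},
    {"x":0,"y":0,"z":-40,"spin":-8,"gripper":0},
    {"x":0,"y":0,"z":-45,"spin":-8,"gripper":0},
    {"x":0,"y":0,"z":-30,"spin":-8,"gripper":0},
    {"x":0,"y":0,"z":0,"spin":-8,"gripper":0},
    {"x":0,"y":0,"z":0,"spin":-8,"gripper":0},
    {"x":0,"y":0,"z":0,"spin":-8,"gripper":0},
    {"x":0,"y":0,"z":0,"spin":-8,"gripper":0}
  ]
}}

```text
time: 33.5
eef_pos: [0.5086, 0.2318, 0.2444]
tcp_rot: [-0.035, 0.999, -0.001, -0.001]
contact_force: [0.2, 0.8, -0.1]
opening: 0.498
finger_force: 0.0
```

```bash
python3 go.py FL .84
```

```text
t 33.5 xyz mm (tool) [-77.5 121.6  89.4] spin -10.2 head -176.0 j6 -1.39 F [ 0.2  0.8 -0.1] M [ 0.03 -0.03  0.01] op 0.498
```

Emit:
{"api": "step_arm", "payload": {
  "commands": [
    {"x":-19.5,"y":30.5,"z":0,"spin":0,"gripper":0},
    {"x":-19.5,"y":30.5,"z":0,"spin":0,"gripper":0},
    {"x":-19.5,"y":30.5,"z":0,"spin":0,"gripper":0},
    {"x":-19,"y":30,"z":0,"spin":0,"gripper":0},
    {"x":0,"y":0,"z":15,"spin":-5,"gripper":0},
    {"x":0,"y":0,"z":20,"spin":-5.2,"gripper":0},
    {"x":0,"y":0,"z":15,"spin":0,"gripper":0},
    {"x":0,"y":0,"z":0,"spin":0,"gripper":0},
    {"x":0,"y":0,"z":0,"spin":0,"gripper":0},
    {"x":0,"y":0,"z":0,"spin":0,"gripper":0}
  ]
}}

```text
time: 34.5
eef_pos: [0.5792, 0.3593, 0.1968]
tcp_rot: [-0.121, 0.993, 0.0, 0.001]
contact_force: [-0.1, 0.5, 0.6]
opening: 0.501
finger_force: 0.0
```

```bash
python3 go.py FL .84
```

```text
t 34.5 xyz mm (tool) [ 2.4 -0.3 42.2] spin -0.3 head -166.1 j6 -1.41 F [-0.1  0.5  0.6] M [ 0.04 -0.02  0.04] op 0.501
```

Emit:
{"api": "step_arm", "payload": {
  "commands": [
    {"x":1.5,"y":0,"z":16,"spin":0,"gripper":0},
    {"x":0,"y":0,"z":16,"spin":0,"gripper":0},
    {"x":0,"y":0,"z":9,"spin":0,"gripper":0.3},
    {"x":0,"y":0,"z":0,"spin":0,"gripper":1},
    {"x":0,"y":0,"z":0,"spin":0,"gripper":1},
    {"x":0,"y":0,"z":0,"spin":0,"gripper":1},
    {"x":0,"y":0,"z":0.4,"spin":6,"gripper":1},
    {"x":0,"y":0,"z":0.4,"spin":6,"gripper":1},
    {"x":0,"y":0,"z":0.4,"spin":6,"gripper":1},
    {"x":0,"y":0,"z":0.4,"spin":6,"gripper":1}
  ]
}}

```text
time: 35.5
eef_pos: [0.5746, 0.363, 0.1505]
tcp_rot: [0.089, 0.996, 0.004, -0.002]
contact_force: [-1.6, 15.2, -12.6]
opening: 0.188
finger_force: 28.4
```

Emit:
{"api": "step_arm", "payload": {
  "commands": [
    {"x":0,"y":0,"z":0.4,"spin":5,"gripper":1},
    {"x":0,"y":0,"z":0.4,"spin":5,"gripper":1},
    {"x":0,"y":0,"z":0,"spin":0,"gripper":0.3},
    {"x":-0.8,"y":-0.6,"z":0,"spin":0,"gripper":0.3},
    {"x":0,"y":0,"z":0,"spin":0,"gripper":1},
    {"x":0,"y":0,"z":0,"spin":0,"gripper":1},
    {"x":0,"y":0,"z":0,"spin":0,"gripper":1},
    {"x":0,"y":0,"z":0.4,"spin":6,"gripper":1},
    {"x":0,"y":0,"z":0.4,"spin":6,"gripper":1},
    {"x":0,"y":0,"z":0.4,"spin":6,"gripper":1}
  ]
}}

```text
time: 36.5
eef_pos: [0.5809, 0.3622, 0.1544]
tcp_rot: [0.328, 0.945, 0.008, 0.003]
contact_force: [3.3, 10.5, -2.0]
opening: 0.197
finger_force: 46.0
```

Emit:
{"api": "step_arm", "payload": {
  "commands": [
    {"x":0,"y":-1,"z":0,"spin":0,"gripper":0.3},
    {"x":0,"y":0,"z":0.5,"spin":0,"gripper":0.3},
    {"x":0,"y":0,"z":0,"spin":0,"gripper":1},
    {"x":0,"y":0,"z":0,"spin":0,"gripper":1},
    {"x":0,"y":0,"z":0,"spin":0,"gripper":1},
    {"x":0,"y":0,"z":0,"spin":5,"gripper":1},
    {"x":0,"y":0,"z":0,"spin":5,"gripper":1},
    {"x":0,"y":0,"z":0,"spin":5,"gripper":1},
    {"x":0,"y":0,"z":0,"spin":0,"gripper":1},
    {"x":0,"y":0,"z":0,"spin":0,"gripper":1}
  ]
}}

```text
time: 37.5
eef_pos: [0.5826, 0.3595, 0.1555]
tcp_rot: [0.445, 0.895, 0.007, 0.006]
contact_force: [5.8, 6.7, 5.1]
opening: 0.218
finger_force: 42.1
```

Emit:
{"api": "step_arm", "payload": {
  "commands": [
    {"x":0,"y":0,"z":0,"spin":0,"gripper":0},
    {"x":0,"y":0,"z":0,"spin":0,"gripper":0},
    {"x":0,"y":0,"z":-25,"spin":0,"gripper":0},
    {"x":0,"y":0,"z":-40,"spin":-8,"gripper":0},
    {"x":0,"y":0,"z":-45,"spin":-8,"gripper":0},
    {"x":0,"y":0,"z":-45,"spin":-8,"gripper":0},
    {"x":0,"y":0,"z":0,"spin":-8,"gripper":0},
    {"x":0,"y":0,"z":0,"spin":-8,"gripper":0},
    {"x":0,"y":0,"z":0,"spin":-8,"gripper":0},
    {"x":0,"y":0,"z":0,"spin":-8,"gripper":0}
  ]
}}

```text
time: 38.5
eef_pos: [0.5762, 0.3562, 0.3035]
tcp_rot: [-0.028, 1.0, -0.001, -0.002]
contact_force: [0.2, -0.6, -0.2]
opening: 0.501
finger_force: 0.0
```

Emit:
{"api": "step_arm", "payload": {
  "commands": [
    {"x":-25,"y":-28,"z":0,"spin":0,"gripper":0},
    {"x":-20,"y":-28,"z":0,"spin":0,"gripper":0},
    {"x":0,"y":0,"z":0,"spin":0,"gripper":0},
    {"x":0,"y":0,"z":0,"spin":0,"gripper":0},
    {"x":0,"y":0,"z":0,"spin":0,"gripper":0},
    {"x":0,"y":0,"z":0,"spin":0,"gripper":0},
    {"x":0,"y":0,"z":0,"spin":0,"gripper":0},
    {"x":0,"y":0,"z":0,"spin":0,"gripper":0},
    {"x":0,"y":0,"z":0,"spin":0,"gripper":0},
    {"x":0,"y":0,"z":0,"spin":0,"gripper":0}
  ]
}}

```text
time: 39.5
eef_pos: [0.6248, 0.3041, 0.3054]
tcp_rot: [-0.026, 1.0, -0.0, 0.0]
contact_force: [-0.4, -1.1, -0.1]
opening: 0.5
finger_force: 0.0
```

```bash
python3 look.py pics/w8.pkl; python3 go.py NR 1.7
```

```text
tilt deg 25.3 yaw by normal 0.233 n [-0.416 -0.099  0.904] npl 6607
NR px [244.  84.] 1201 top h mm 44.6 box mm [10.6 46.4] grip [0.5143 0.2366 0.108 ] phi -0.843 turn 1.693
NL px [362.  61.] 1043 top h mm 44.8 box mm [ 9.7 47.7] grip [0.4899 0.3372 0.108 ] phi -0.843 turn 1.693
FR px [261. 197.] 1050 top h mm 44.2 box mm [10.3 46.9] grip [0.6049 0.2585 0.1516] phi -0.837 turn 1.687
FL px [386. 174.] 893 top h mm 44.5 box mm [10.2 47.1] grip [0.581  0.3589 0.1519] phi -0.846 turn 1.696
t 39.55 xyz mm (tool) [116.4 -62.4 198.6] spin 40.8 head -177.0 j6 -1.32 F [-0.2 -0.2 -0.1] M [0.02 0.01 0.01] op 0.5
```

View pics/w8.png

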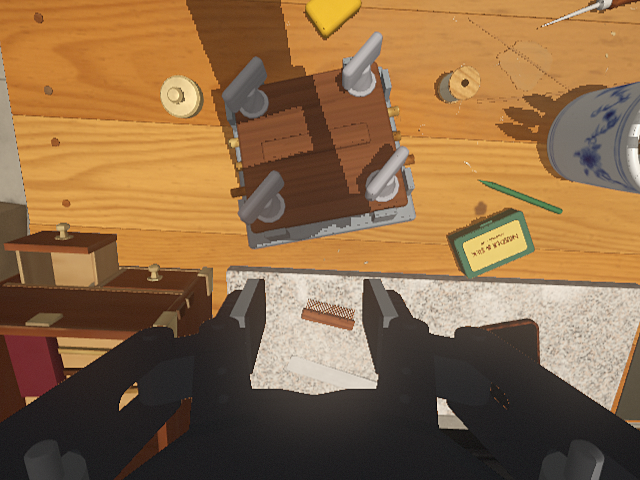

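The picture shows all four bars at about 1.69 rad: (244,84), (362,61), (261,197) and (386,174). The plate is parallel to the bed, and spool, weight and wax stand where they were.

```bash
python3 -c "
from plant import *
print(sign_off())"
```

```text
the job is handed in; nothing more can be done
None
```

I handed the job in at about 39.6 s of the 72 s: all four wing nuts measured about 1.69 rad (stop at 1.7) after two crisscross passes, the plate looked level and closed, and the spool, weight and wax appeared undisturbed; no verdict was returned.

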